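# Bring the kitchen scales level

### The job

The two-pan kitchen scales are out of balance. Bring them level by taking one thing that stands on the low pan and setting it upright on the free middle of the high pan; the two spice jars weigh 120 g each, the tin 300 g and the salt shaker 60 g. Use only what is on the scales, leave the other three things on their pans, and do not tip a spice jar over.

Things in the scene. Friction and masses are not known exactly. Their poses are not given: they have to be found in the camera images.
- scales: Two-pan scales, green base, two steel pans along its x, side by side in y: left centre y=+70 mm, right y=-70 mm, x=0. Origin: centre of the underside; z up, x away from the robot (turned up to 17 deg). Pan inside 224 mm (x) by 118 (y), rim 7 mm above its floor; floors 70 mm above the origin when level; pans stay horizontal. A jar stands on the near part of each pan (x about -75 mm); the middle (x=0) is free.
- pan_left (a joint): Height of the left pan (scales' +y side) above level, m: 0 = level, +0.009 = left fully up and right fully down, -0.009 = the reverse; the right pan moves by the opposite amount. Moved by the loads against a weak spring: 10 g of difference gives 1 mm, and it rests on its stop at the start.
- yellow_jar: Spice jar, yellow cap, red and green label, 42 mm across, 106 mm high, 120 g; cap: top 21 mm, 41 mm across. Origin: centre of its underside; z up along the jar. Stands on the near part of a pan.
- black_jar: Spice jar, black cap, green label, 40 mm across, 105 mm high, 120 g; cap: top 21 mm, 41 mm across. Origin: centre of its underside; z up along the jar. Stands on the near part of a pan.
- tin: Round food tin with a picture label, 75 mm across, 58 mm high, 300 g. Origin: centre of its underside. Stands on the far part (x about +66 mm of the scales) of the low pan.
- salt: Grey and clear salt shaker, 44 mm across, 90 mm high, 60 g. Origin: centre of its underside. Stands on the far part (x about +66 mm of the scales) of the high pan.

How it is judged:
By the outcome, as a careful person would: the job done as asked, in the order asked, and still so for the second after the job is handed in, with the robot touching nothing.
It also fails if it takes over 42 s, if anything falls off the work surface, if the arm or the gripper's body presses on something with over 40 N, if the wrist force passes 120 N, or if a joint passes its speed limit or range.

### The arm

A 7-joint arm with a two-finger parallel gripper is mounted at the origin on a cart in front of the work surface, level with it; the furniture and walls round the work are solid. World frame = base frame: x ahead of the robot, y to its left, z up, the work surface at z = 0. Lengths are in m, angles in rad, forces in N, time in s.
With the tool pointing down it reaches from about 0.4 to 0.9 m from the base axis. Payload 5.6 kg.
Tool frame: the origin (TCP) lies at the very end of the fingers, on their centre line; the grasp point (between the pads) lies ctrl.pinch_z behind it (ctrl.pinch_z is the distance from the TCP to the grasp point, in m); z points along the fingers, y is the direction in which the jaws open and shut (so a half turn about z gives the same grasp; the last joint's range is limited). The gripper opens to 92 mm and grips with 3 to 60 N. Pads are 20 mm wide; open, the fingers measure 128 mm over their backs; the gripper's body (75 mm by 189 mm) begins 69 mm behind the grasp point.
Start: joints at [-1.266, 0.468, -0.012, 1.603, 0.006, 1.071, -0.056], TCP at [0.222, 0.611, 0.215] pointing down, gripper open.
Joint ranges: [-2.53, 2.53], [-0.31, 2.02], [-1.57, 1.55], [0.28, 2.44], [-1.29, 4.43], [0.15, 1.84], [-2.92, 2.92]. Speed limits (rad/s): [2.57, 2.57, 3.14, 3.14, 3.14, 3.14, 3.14].

### API

Orientations are given as a unit quaternion [w, x, y, z].
In Python, from cell import telemetry, cams, ctrl gives the robot as it stands.
- The arm moves only by the tool step_arm, never from a script. Its arguments are lists of equal length, an entry for each row: "dp": the shift along the tool's x, y, z in mm, a list of three; "turn": the turn about the tool's z in degrees; "jaw": the finger opening in mm, from 0 to 91.9. In form: {"dp": [[tx, ty, tz], ...], "turn": [turn, ...], "jaw": [jaw, ...]}. A call has exactly 8 rows; each row shifts and turns the commanded pose from where the row before left it, along the tool's axes as they then stand; what a row does not reach is not made up. A row lasts 1/8 s, in which the tool goes at most 62.5 mm and 10.7 degrees, less where a joint would pass 70% of its speed; a pose out of reach is approached as far as the arm can. A call is refused whole if a number of a shift passes 62.5 or a number of a turn 10.7, either way. A call with a gripper value outside its range is refused whole. The fingers move at their own pace and stop on an object; "force" is the grip in N (left out, the last holds). Time passes only in rows, so rows that do not move let the fingers close, or fill a call up. It gives the time, the measured TCP pose, the force and the opening at its end, in the units of the state.
- telemetry.get_state(): the state, without advancing time (a new reading comes with each control period).
- cams.grab_frame(name): name is "scene" or "side" or "wrist"; returns (picture, depth): 420x560x3 uint8, red, green, blue; 420x560 float32, m along the optical axis (not along the pixel's ray), 0 where there is no reading.
- cams.calibration(name): a dict with "intrinsics" (3x3 intrinsics, pixels), "R" (3x3) and "t" (3): a world point X has camera coordinates R X + t. Camera axes: x right, y down, z forward; pixel columns grow to the right and rows downward; lengths in m; the calibration is good to about 2 mm. A picture is of the moment at which its call begins: read the wrist's pose just before it. calibration takes no time and is no camera call; for the wrist camera it gives the pose at the moment of the call.
- ctrl.hand_in(): hands the job in, once; it reports no verdict.
The state is a dict: "t": time; "joint_pos": joint angles; "qvel": joint speeds; "joint_torque": joint torques, N m; "eef_pos": TCP position; "ee_rot": TCP orientation; "wrist_force": force on the tool from outside, world axes, zero at the start; "torque": the same for the moment, N m; "grip_width": finger opening in m.
Only numpy, scipy, OpenCV 4.12 (cv2) and the standard library are available. Lean on these libraries where they do the work, as an engineer would, in place of code of your own. Each camera call takes 0.05 s, during which the arm holds its last target.

## Working session

There is one attempt and no reset: what is moved stays moved. The work goes in short steps, Python scripts to look and compute and a tool call to move; the robot and the scene stay as the last step left them, time stands still between calls to the robot, and variables do not carry over. Pictures are saved under pics/ and viewed, and the job is handed in when it is done.

Besides the shell and the picture viewer there is one more tool, called after "Call:" by a JSON object that holds its "method" and its "body", one argument or row to a line. step_arm: Moves the arm, as the interface text tells. Its arguments: {"type":"object","properties":{"dp":{"type":"array","items":{"type":"array","items":{"type":"number"}}},"turn":{"type":"array","items":{"type":"number"}},"jaw":{"type":"array","items":{"type":"number"}},"force":{"type":"number"}},"required":["dp","turn","jaw"]}

```bash
mkdir -p pics; python3 - <<'E'
from cell import telemetry, cams, ctrl
import cv2, numpy as np
s=telemetry.get_state(); print({k:np.round(v,4) for k,v in s.items()}, ctrl.pinch_z)
for n in ("scene","side"):
    c=cams.calibration(n); im,d=cams.grab_frame(n)
    np.savez(f"{n}0.npz",im=im,d=d,K=c["intrinsics"],R=c["R"],t=c["t"])
    cv2.imwrite(f"pics/{n}0.png",im[:,:,::-1])
E
```

```text
{'t': np.float64(0.0), 'joint_pos': array([-1.266 ,  0.4684, -0.0116,  1.6036,  0.006 ,  1.0714, -0.0563]), 'qvel': array([-0.0013,  0.0004,  0.001 , -0.0029,  0.0003, -0.0019,  0.0009]), 'joint_torque': array([-1.00000e-04, -5.20580e+01, -1.21000e-02, -2.43745e+01,
       -5.66000e-02,  1.72000e-02,  2.00000e-04]), 'eef_pos': array([0.2214, 0.6105, 0.2136]), 'ee_rot': array([-1.000e-04,  1.730e-01,  9.849e-01, -9.000e-04]), 'wrist_force': array([-0.1343, -0.404 , -0.4025]), 'torque': array([-0.0175,  0.0664, -0.0675]), 'grip_width': np.float64(0.092)} 0.0187
```

View pics/scene0.png

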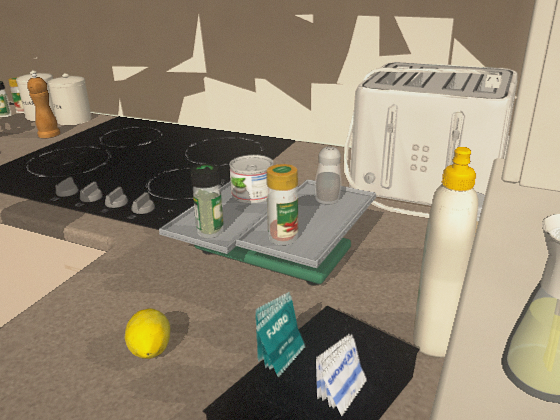

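View pics/side0.png

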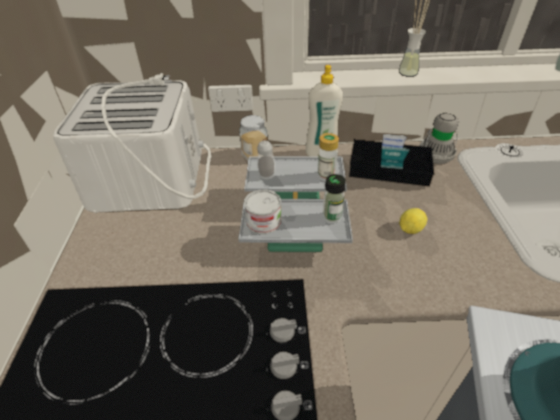

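```bash
cat > h.py <<'E'
import numpy as np
def load(n):
    z=np.load(f"{n}.npz"); K,R,t,d=z["K"],z["R"],z["t"],z["d"]
    v,u=np.mgrid[:d.shape[0],:d.shape[1]]
    P=np.stack([(u-K[0,2])/K[0,0]*d,(v-K[1,2])/K[1,1]*d,d],-1)
    W=(P-t)@R   # R^T (P-t)
    W[d==0]=np.nan
    return z["im"],W,-R.T@t
E
python3 - <<'E'
from h import *
np.set_printoptions(precision=3,suppress=True)
for n,px in (("scene0",[(205,180),(208,213),(250,162),(282,172),(283,217),(328,156),(328,185),(220,235),(235,220),(258,230),(300,205),(165,233),(228,246),(240,255),(318,268),(375,192)]),("side0",[(336,182),(334,205),(262,200),(329,141),(327,160),(266,150),(300,215),(243,236),(349,237),(295,172),(248,184),(345,184)])):
    im,W,c=load(n); print(n,c)
    for u,v in px: print((u,v),W[v,u],im[v,u])
E
```

```text
scene0 [-0.021 -0.804  0.45 ]
(205, 180) [ 0.42  -0.295  0.158] [54 51 46]
(208, 213) [ 0.422 -0.293  0.104] [160 165 121]
(250, 162) [ 0.583 -0.23   0.116] [186 179 164]
(282, 172) [ 0.457 -0.406  0.186] [ 85 110  61]
(283, 217) [ 0.45  -0.411  0.124] [ 60 118  64]
(328, 156) [ 0.592 -0.385  0.161] [219 211 194]
(328, 185) [ 0.586 -0.39   0.116] [153 150 139]
(220, 235) [ 0.438 -0.297  0.061] [157 155 145]
(235, 220) [ 0.484 -0.284  0.063] [148 146 141]
(258, 230) [ 0.46  -0.355  0.08 ] [154 151 144]
(300, 205) [ 0.561 -0.354  0.08 ] [112 113 107]
(165, 233) [ 0.387 -0.231  0.064] [156 152 142]
(228, 246) [ 0.414 -0.339  0.069] [139 136 130]
(240, 255) [ 0.462 -0.314  0.02 ] [65 94 71]
(318, 268) [ 0.501 -0.434  0.025] [56 85 66]
(375, 192) [ 0.794 -0.359  0.017] [201 190 170]
side0 [0.395 0.334 0.64 ]
(336, 182) [ 0.43  -0.272  0.164] [ 55 106  58]
(334, 205) [ 0.429 -0.258  0.116] [94 97 86]
(262, 200) [ 0.576 -0.249  0.111] [188 185 174]
(329, 141) [ 0.461 -0.384  0.184] [180 144  69]
(327, 160) [ 0.461 -0.377  0.139] [144 141 122]
(266, 150) [ 0.596 -0.363  0.157] [162 158 149]
(300, 215) [ 0.5   -0.273  0.061] [134 134 128]
(243, 236) [ 0.604 -0.189  0.059] [152 152 148]
(349, 237) [ 0.39 -0.23  0.06] [114 114 111]
(295, 172) [ 0.537 -0.399  0.078] [164 163 158]
(248, 184) [ 0.634 -0.334  0.077] [165 165 160]
(345, 184) [ 0.413 -0.283  0.153] [98 96 89]
```

```bash
cat > fit.py <<'E'
from h import *
import cv2
from scipy.optimize import least_squares
def clouds(ns): 
    return np.concatenate([load(n)[1].reshape(-1,3) for n in ns])
def circ(P,c0,r,zlo,zhi):
    m=(np.hypot(P[:,0]-c0[0],P[:,1]-c0[1])<r+.012)&(P[:,2]>zlo)&(P[:,2]<zhi)
    Q=P[m]
    f=least_squares(lambda p:np.hypot(Q[:,0]-p[0],Q[:,1]-p[1])-r,c0,loss="soft_l1",f_scale=.002)
    return f.x,len(Q),np.sqrt(np.mean(f.fun**2))
E
python3 - <<'E'
from fit import *
np.set_printoptions(precision=4,suppress=True)
for ns in (["scene0"],["side0"],["scene0","side0"]):
    P=clouds(ns); P=P[~np.isnan(P[:,0])]; print(ns)
    for nm,c,r,zl,zh in (("black",(.43,-.28),.02,.085,.135),("blackcap",(.43,-.28),.0205,.147,.162),("yellow",(.46,-.395),.021,.1,.155),("ycap",(.46,-.395),.0205,.167,.181),("tin",(.585,-.26),.0375,.075,.112),("salt",(.595,-.375),.022,.09,.15)):
        print(nm,*circ(P,c,r,zl,zh), end=' ')
        m=np.hypot(P[:,0]-c[0],P[:,1]-c[1])<r; print("top",np.percentile(P[m][:,2],98) if m.any() else None)
    for nm,zl,zh,b in (("L",.055,.07,None),("R",.073,.09,None)):
        m=(P[:,2]>zl)&(P[:,2]<zh)&(P[:,0]>.35)&(P[:,0]<.69)&(P[:,1]>-.5)&(P[:,1]<-.15)
        print(nm,m.sum(),cv2.minAreaRect(P[m][:,:2].astype(np.float32)),np.median(P[m][:,2]))
        if nm: 
            img=np.zeros((360,360),np.uint8); q=((P[m][:,:2]-[.34,-.5])*1000).astype(int); q=q[(q>=0).all(1)&(q<360).all(1)]; img[q[:,0],q[:,1]]=255; cv2.imwrite(f"pics/pan{nm}{len(ns)}{ns[0]}.png",img)
E
```

```text
['scene0']
black [ 0.4343 -0.2798] 854 0.0010667743112935378 top 0.16756019489194984
blackcap [ 0.4342 -0.2794] 284 0.0010355908903139067 top 0.1675539142088362
yellow [ 0.4643 -0.3986] 1113 0.0009199887284178201 top 0.18609181521894777
ycap [ 0.4639 -0.3982] 304 0.000926453284631936 top 0.1861212261223259
tin [ 0.5749 -0.2389] 538 0.00122612778614719 top 0.1199457839155192
salt [ 0.6056 -0.3758] 907 0.0023953357805845147 top 0.1683830480395322
L 2994 ((0.5056214332580566, -0.2567567229270935), (0.2289167046546936, 0.12557141482830048), 11.932367324829102) 0.06237135789838197
R 5882 ((0.5255243182182312, -0.3379036486148834), (0.23317167162895203, 0.2398194968700409), 11.260420799255371) 0.0802354509561588
['side0']
black [ 0.4333 -0.2782] 371 0.0009099667415074337 top 0.16609634006121335
blackcap [ 0.4336 -0.2787] 133 0.0009690893568166347 top 0.16606008924612617
yellow [ 0.4641 -0.3971] 374 0.0010681118369111151 top 0.18438176523284874
ycap [ 0.4637 -0.3971] 112 0.000932361791566155 top 0.18440697100969344
tin [ 0.6086 -0.2551] 17 0.007148245712977773 top 0.11795087525384854
salt [
[... 362 characters left out ...]
4339 -0.2791] 1225 0.0011967394000485278 top 0.16752692192664229
blackcap [ 0.4339 -0.2791] 417 0.0010535022277620067 top 0.16750715894878218
yellow [ 0.4641 -0.3982] 1487 0.0010924593635011882 top 0.18603002453854753
ycap [ 0.4638 -0.3978] 416 0.0010071417871173713 top 0.1860414101277711
tin [ 0.5749 -0.2389] 555 0.0027500602334112893 top 0.11958446289641728
salt [ 0.6057 -0.3767] 1292 0.002588129220284007 top 0.1676835225434775
L 6253 ((0.5110724568367004, -0.27145916223526), (0.2328183650970459, 0.16090677678585052), 11.384157180786133) 0.06160373492303632
R 8602 ((0.5241115093231201, -0.3343989849090576), (0.23318251967430115, 0.24797964096069336), 11.618982315063477) 0.07994921593582266
```

```bash
python3 - <<'E'
from fit import *
np.set_printoptions(precision=4,suppress=True)
a=np.deg2rad(11.6); Rm=np.array([[np.cos(a),np.sin(a)],[-np.sin(a),np.cos(a)]])
for ns in (["scene0"],["side0"]):
    P=clouds(ns); P=P[~np.isnan(P[:,0])]
    q=(P[:,:2]-[.534,-.394])@Rm.T
    for nm,oy,zl,zh in (("R",0,.072,.092),("L",.14,.054,.073)):
        m=(abs(q[:,1]-oy)<.067)&(abs(q[:,0])<.13)&(P[:,2]>zl)&(P[:,2]<zh)
        r=cv2.minAreaRect(q[m].astype(np.float32)*1000); print(ns,nm,m.sum(),r,np.percentile(q[m],[.5,99.5],axis=0).ravel())
        img=np.zeros((280,160),np.uint8); k=(q[m]*1000+[140,80-oy*1000]).astype(int); img[k[:,0],k[:,1]]=np.clip((P[m][:,2]-zl)*1000*12+15,0,255); cv2.imwrite(f"pics/p{nm}_{ns[0]}.png",img)
E
python3 -c "
import cv2,numpy as np
cv2.imwrite('pics/pans.png',cv2.resize(np.hstack([cv2.imread(f'pics/p{n}_{s}0.png') for n in 'RL' for s in('scene','side')]),None,fx=1.2,fy=1.2,interpolation=0))"
```

```text
['scene0'] R 5352 ((2.6370925903320312, -0.7239227294921875), (125.05992126464844, 233.17161560058594), 89.66041564941406) [-0.1134 -0.063   0.1162  0.0606]
['scene0'] L 3115 ((-0.2024078369140625, 140.1464385986328), (228.916748046875, 125.57142639160156), 0.33236342668533325) [-0.1129  0.0779  0.0765  0.201 ]
['side0'] R 2404 ((3.080810546875, 2.1934967041015625), (230.06036376953125, 126.87285614013672), 0.11331033706665039) [-0.1107 -0.0605  0.117   0.0649]
['side0'] L 3308 ((3.475311279296875, 142.10720825195312), (125.97927856445312, 230.36129760742188), 89.78416442871094) [-0.1105  0.0805  0.1175  0.2044]
```

View pics/pans.png

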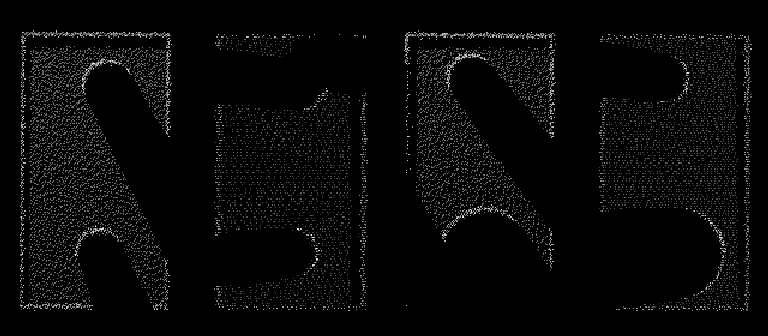

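```bash
python3 - <<'E'
from fit import *
P=clouds(["scene0","side0"]); P=P[~np.isnan(P[:,0])]
print("rows x, cols y from .8 to -.75")
for x in np.arange(.1,1.0,.1):
    r=[]
    for y in np.arange(.8,-.75,-.1):
        m=(abs(P[:,0]-x-.05)<.05)&(abs(P[:,1]-y+.05)<.05); r.append("%4d"%(np.percentile(P[m][:,2],99)*1000) if m.sum()>5 else "   .")
    print("%.1f"%x,*r)
E
```

```text
rows x, cols y from .8 to -.75
0.1    .    .    .    .    .    .    .    9    8    0   -3   -3   -3   -3  115  184
0.2    .    .    .    . -293    .    .    .    .   -3   -3   49   -3  106  117  296
0.3    .    .    .    .    3    2    2   -3   -3   -3   68   -3   -3  107  184  296
0.4    .    .   -1    3    4    3   28   27   27   62  167  185  185  193  244  218
0.5    0    0  149    3    4    4    3    2   16   89  119  165   86  199  388  364
0.6  132  120  161    4    4    4    3    3    2   65  119  167   86  105  387  368
0.7  323  322  120    4    4    4    3    3    2   -4  185  211    2  388  389    .
0.8    .  323  324  326  328  295    3    3    2   -2  214  215  214  390    .    .
0.9    .    .    .    .  324  329  330  330  331   -2  221  222  233  395    .    .
```

```bash
python3 - <<'E'
from fit import *
im,W,c=load("side0"); np.set_printoptions(precision=3,suppress=True)
for u,v in ((252,135),(252,150),(323,100),(323,72),(315,120),(180,130),(230,97),(270,88),(290,90)): print((u,v),W[v,u])
P=clouds(["scene0","side0"]); P=P[~np.isnan(P[:,0])]
m=(P[:,1]<-.45)&(P[:,2]>.12)&(P[:,0]>.35)&(P[:,0]<.7)
for x in np.arange(.35,.7,.03):
    k=m&(abs(P[:,0]-x-.015)<.015); print("%.2f"%x,k.sum(), np.percentile(P[k][:,1],98) if k.any() else None, np.percentile(P[k][:,2],98) if k.any() else None)
E
```

```text
(252, 135) [ 0.682 -0.535  0.08 ]
(252, 150) [ 0.685 -0.533  0.034]
(323, 100) [ 0.503 -0.592  0.171]
(323, 72) [ 0.525 -0.737  0.182]
(315, 120) [ 0.521 -0.588  0.114]
(180, 130) [ 0.797 -0.367  0.181]
(230, 97) [ 0.755 -0.591  0.156]
(270, 88) [ 0.647 -0.611  0.182]
(290, 90) [ 0.596 -0.621  0.177]
0.35 1857 -0.6804600618498131 0.21170380028662197
0.38 1848 -0.6717186170575438 0.21287980613397642
0.41 1791 -0.6639487633275006 0.21138145389298205
0.44 3877 -0.6064508702357384 0.20645414702627204
0.47 4290 -0.592192138227542 0.24864073343397397
0.50 1584 -0.5834058688676123 0.24992798145644968
0.53 1346 -0.5873157786947693 0.21502400201305305
0.56 1755 -0.6241203282573891 0.35609439341399146
0.59 10144 -0.6257299156095583 0.38596597027179413
0.62 1415 -0.6073812225140467 0.3869713696029477
0.65 1285 -0.6008362156406215 0.3864013639789342
0.68 863 -0.613049224334212 0.38646812796172786
```

```bash
cat > plan.py <<'E'
import numpy as np, sys
from scipy.spatial.transform import Rotation as Ro
def plan(p0,q,p1,turn,n=8):
    "rows of tool shifts (mm) from p0 (quat wxyz) to p1 in n rows with per-row turn deg"
    R=Ro.from_quat([q[1],q[2],q[3],q[0]]); d=(np.array(p1)-np.array(p0))*1000/n; out=[]
    for i in range(n):
        out.append([float(v) for v in np.round(R.inv().apply(d),0 if n>6 and turn else 1)]); R=R*Ro.from_euler("z",turn,degrees=True)
    yy=R.as_matrix()[:,1]; print(out,"end y-angle",np.rad2deg(np.arctan2(yy[1],yy[0])), "max",np.linalg.norm(d))
def now(p1,turn,n=8):
    from cell import telemetry
    s=telemetry.get_state(); np.set_printoptions(precision=4,suppress=True)
    M=Ro.from_quat(np.roll(s["ee_rot"],-1)).as_matrix()
    print("t",s["t"],"pos",s["eef_pos"],"yang",np.rad2deg(np.arctan2(M[1,1],M[0,1])),"z",M[:,2],"F",s["wrist_force"],"w",s["grip_width"],"j",s["joint_pos"])
    plan(s["eef_pos"],s["ee_rot"],p1,turn,n)
E
python3 -c "
from plan import *
now([.5,.30,.33],9.3)"
```

```text
t 0.1 pos [0.2214 0.6106 0.2138] yang 70.0735109950002 z [-0.0005 -0.0015 -1.    ] F [-0.4631  0.9892  0.285 ] w 0.09197915048000029 j [-1.2661  0.4683 -0.0116  1.6035  0.006   1.0714 -0.0563]
[[-46.0, -25.0, -14.0], [-49.0, -17.0, -14.0], [-51.0, -9.0, -14.0], [-52.0, -0.0, -14.0], [-52.0, 8.0, -14.0], [-50.0, 16.0, -14.0], [-46.0, 24.0, -14.0], [-42.0, 31.0, -14.0]] end y-angle -4.326500841476208 max 54.14372817098439
```

Call:
{"method": "step_arm", "body": {
  "dp": [
    [-46, -25, -14],
    [-49, -17, -14],
    [-51, -9, -14],
    [-52, 0, -14],
    [-52, 8, -14],
    [-50, 16, -14],
    [-46, 24, -14],
    [-42, 31, -14]
  ],
  "turn": [9.3, 9.3, 9.3, 9.3, 9.3, 9.3, 9.3, 9.3],
  "jaw": [91.9, 91.9, 91.9, 91.9, 91.9, 91.9, 91.9, 91.9]
}}

```text
t: 1.1
eef_pos: [0.4993, 0.2978, 0.3268]
ee_rot: [-0.0, 0.735, 0.678, -0.0]
wrist_force: [1.3, 0.4, -0.1]
grip_width: 0.0915
```

```bash
python3 -c "
from plan import *
now([.5,-.1,.32],9.3)"
```

```text
t 1.1 pos [0.4993 0.2978 0.3268] yang -4.626988816618742 z [-0.0004 -0.0001 -1.    ] F [ 1.2715  0.3512 -0.0844] w 0.09154676797504228 j [-0.9099  0.2593  0.389   1.6613 -0.1031  1.2416 -0.58  ]
[[-50.0, 4.0, 1.0], [-48.0, 12.0, 1.0], [-46.0, 20.0, 1.0], [-42.0, 27.0, 1.0], [-37.0, 33.0, 1.0], [-31.0, 39.0, 1.0], [-24.0, 43.0, 1.0], [-17.0, 47.0, 1.0]] end y-angle -79.02698782991119 max 49.727691455437274
```

Call:
{"method": "step_arm", "body": {
  "dp": [
    [-50, 4, 1],
    [-48, 12, 1],
    [-46, 20, 1],
    [-42, 27, 1],
    [-37, 33, 1],
    [-31, 39, 1],
    [-24, 43, 1],
    [-17, 47, 1]
  ],
  "turn": [9.3, 9.3, 9.3, 9.3, 9.3, 9.3, 9.3, 9.3],
  "jaw": [91.9, 91.9, 91.9, 91.9, 91.9, 91.9, 91.9, 91.9]
}}

```text
t: 2.1
eef_pos: [0.5017, -0.1005, 0.3185]
ee_rot: [-0.0, 0.995, 0.096, 0.0]
wrist_force: [0.2, -0.0, -0.0]
grip_width: 0.0914
```

```bash
python3 -c "
from plan import *
now([.434,-.279,.24],0)"
```

```text
t 2.1 pos [ 0.5017 -0.1005  0.3185] yang -79.01096860534602 z [ 0.      0.0005 -1.    ] F [ 0.1825 -0.0424 -0.0179] w 0.09135976571836014 j [-0.5671  0.1418  0.7887  1.8484 -0.1086  1.195  -1.1225]
[[-12.6, 20.3, 9.8], [-12.6, 20.3, 9.8], [-12.6, 20.3, 9.8], [-12.6, 20.3, 9.8], [-12.6, 20.3, 9.8], [-12.6, 20.3, 9.8], [-12.6, 20.3, 9.8], [-12.6, 20.3, 9.8]] end y-angle -79.01096860534602 max 25.80313647676804
```

Call:
{"method": "step_arm", "body": {
  "dp": [
    [-12.6, 20.3, 9.8],
    [-12.6, 20.3, 9.8],
    [-12.6, 20.3, 9.8],
    [-12.6, 20.3, 9.8],
    [-12.6, 20.3, 9.8],
    [-12.6, 20.3, 9.8],
    [-12.6, 20.3, 9.8],
    [-12.6, 20.3, 9.8]
  ],
  "turn": [0, 0, 0, 0, 0, 0, 0, 0],
  "jaw": [91.9, 91.9, 91.9, 91.9, 91.9, 91.9, 91.9, 91.9]
}}

```text
t: 3.1
eef_pos: [0.4345, -0.2786, 0.2396]
ee_rot: [-0.0, 0.995, 0.098, -0.0]
wrist_force: [0.5, -0.2, -0.1]
grip_width: 0.092
```

```bash
python3 - <<'E'
from cell import telemetry, cams
import cv2, numpy as np
from plan import *
c=cams.calibration("wrist"); im,d=cams.grab_frame("wrist")
np.savez("wrist1.npz",im=im,d=d,K=c["intrinsics"],R=c["R"],t=c["t"])
cv2.imwrite("pics/wrist1.png",im[:,:,::-1])
from fit import *
P=clouds(["wrist1"]); P=P[~np.isnan(P[:,0])]
print(circ(P,(.434,-.279),.0205,.1,.163))
m=(P[:,2]>.163)&(np.hypot(P[:,0]-.434,P[:,1]+.279)<.03); print(m.sum(),cv2.minEnclosingCircle(P[m][:,:2].astype(np.float32)*1000), np.median(P[m][:,2]) if m.any() else 0)
m=(P[:,2]>.178)&(np.hypot(P[:,0]-.464,P[:,1]+.398)<.03); print("yel",m.sum(),cv2.minEnclosingCircle(P[m][:,:2].astype(np.float32)*1000) if m.any() else 0)
now([.434,-.279,.106],0)
E
```

```text
(array([ 0.43192611, -0.27996385]), 897, np.float64(0.0004492732213044919))
7914 ((439.2054443359375, -277.93634033203125), 26.69178009033203) 0.34357048103537424
yel 3011 ((462.6687927246094, -398.4098205566406), 21.073984146118164)
t 3.15 pos [ 0.4323 -0.2813  0.2388] yang -78.94944156456756 z [-0.0024 -0.0012 -1.    ] F [-1.999  -1.936  -0.3137] w 0.0921277852479478 j [-0.2251  0.2674  0.8786  1.9438 -0.2356  1.0383 -0.6207]
[[0.3, -0.3, 16.6], [0.3, -0.3, 16.6], [0.3, -0.3, 16.6], [0.3, -0.3, 16.6], [0.3, -0.3, 16.6], [0.3, -0.3, 16.6], [0.3, -0.3, 16.6], [0.3, -0.3, 16.6]] end y-angle -78.94944156456756 max 16.609023230303443
```

View pics/wrist1.png

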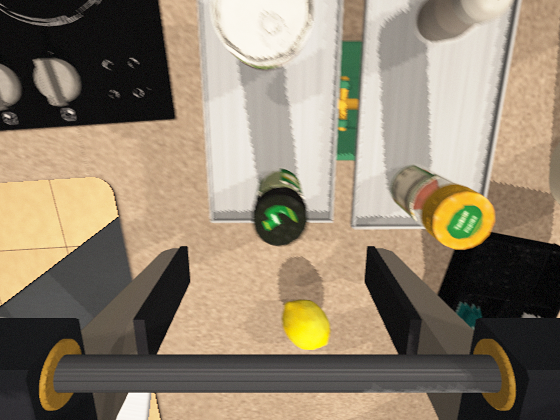

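Call:
{"method": "step_arm", "body": {
  "dp": [
    [-1, 0, 20],
    [0, 0, 25],
    [0, 0, 25],
    [0, 0, 25],
    [0, 0, 20],
    [0, 0, 14],
    [0, 0, 5],
    [0, 0, 0]
  ],
  "turn": [0, 0, 0, 0, 0, 0, 0, 0],
  "jaw": [91.9, 91.9, 91.9, 91.9, 91.9, 91.9, 91.9, 91.9]
}}

```text
t: 4.15
eef_pos: [0.4342, -0.2783, 0.1063]
ee_rot: [0.0, 0.995, 0.098, 0.0]
wrist_force: [0.5, 0.1, -0.2]
grip_width: 0.0923
```

```bash
python3 - <<'E'
from cell import telemetry, cams
import cv2, numpy as np
from plan import *
for n in("side",):
    im,d=cams.grab_frame(n); cv2.imwrite(f"pics/{n}2.png",cv2.resize(im[90:300,170:450,::-1],None,fx=2.5,fy=2.5))
now([.433,-.2795,.106],0)
E
```

```text
t 4.2 pos [ 0.4344 -0.2785  0.1067] yang -78.73741953076416 z [ 0.0008 -0.0003 -1.    ] F [0.6429 0.6912 0.427 ] w 0.09185272329226919 j [-0.0905  0.4705  0.7472  2.054  -0.4525  0.7826 -0.4427]
[[-0.2, 0.1, 0.1], [-0.2, 0.1, 0.1], [-0.2, 0.1, 0.1], [-0.2, 0.1, 0.1], [-0.2, 0.1, 0.1], [-0.2, 0.1, 0.1], [-0.2, 0.1, 0.1], [-0.2, 0.1, 0.1]] end y-angle -78.73741953076416 max 0.2313464361182594
```

View pics/side2.png

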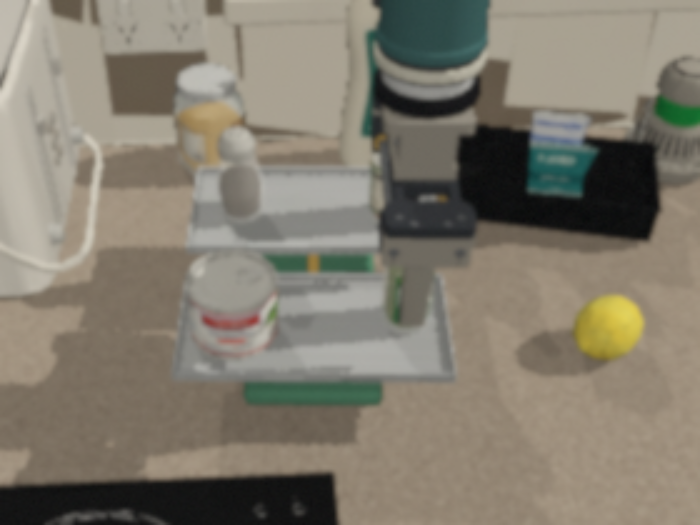

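Call:
{"method": "step_arm", "body": {
  "dp": [
    [-1, 0, 0],
    [0, 0, 0],
    [0, 0, 0],
    [0, 0, 0],
    [0, 0, 0],
    [0, 0, 0],
    [0, 0, 0],
    [0, 0, 0]
  ],
  "turn": [0, 0, 0, 0, 0, 0, 0, 0],
  "jaw": [70, 60, 52, 47, 44, 41, 38, 36],
  "force": 15
}}

```text
t: 5.2
eef_pos: [0.4331, -0.2786, 0.1062]
ee_rot: [0.0, 0.995, 0.098, 0.0]
wrist_force: [1.2, -0.8, -0.3]
grip_width: 0.0401
```

Call:
{"method": "step_arm", "body": {
  "dp": [
    [0, 0, -2],
    [0, 0, -8],
    [0, 0, -18],
    [0, 0, -27],
    [0, 0, -30],
    [0, 0, -29],
    [0, 0, -20],
    [0, 0, -8]
  ],
  "turn": [0, 0, 0, 0, 0, 0, 0, 0],
  "jaw": [34, 34, 34, 34, 34, 34, 34, 34]
}}

```text
t: 6.2
eef_pos: [0.4335, -0.2789, 0.2502]
ee_rot: [0.0, 0.995, 0.098, 0.002]
wrist_force: [0.3, -0.3, -2.2]
grip_width: 0.0405
```

```bash
python3 - <<'E'
from cell import telemetry, cams
import cv2, numpy as np
from plan import *
for n in("scene","side"):
    c=cams.calibration(n); im,d=cams.grab_frame(n)
    np.savez(f"{n}3.npz",im=im,d=d,K=c["intrinsics"],R=c["R"],t=c["t"])
    cv2.imwrite(f"pics/{n}3.png",im[:,:,::-1])
now([.5366,-.3929,.248],0)
E
```

```text
t 6.3 pos [ 0.4334 -0.2786  0.2492] yang -78.72320629152628 z [ 0.0021 -0.0001 -1.    ] F [-0.2658 -0.7769 -1.2352] w 0.04008488238784523 j [-0.2449  0.2505  0.8919  1.9358 -0.2248  1.0557 -0.6307]
[[9.9, 16.5, 0.2], [9.9, 16.5, 0.2], [9.9, 16.5, 0.2], [9.9, 16.5, 0.2], [9.9, 16.5, 0.2], [9.9, 16.5, 0.2], [9.9, 16.5, 0.2], [9.9, 16.5, 0.2]] end y-angle -78.72320629152628 max 19.245625345007298
```

View pics/scene3.png

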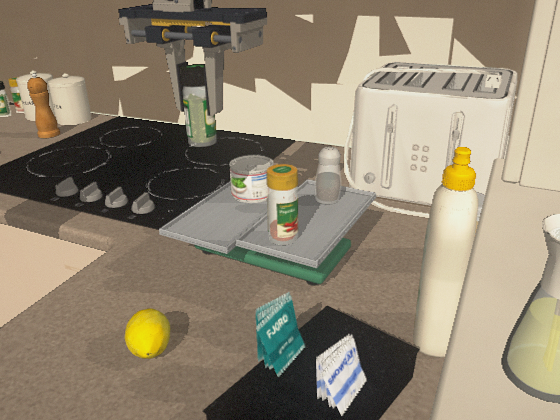

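```bash
python3 - <<'E'
from fit import *
np.set_printoptions(precision=4,suppress=True)
for n in("scene3","side3"):
    P=clouds([n]); P=P[~np.isnan(P[:,0])]
    print(n,"y",circ(P,(.464,-.398),.021,.1,.155),"salt",circ(P,(.605,-.376),.022,.09,.15),"tin",circ(P,(.575,-.239),.0375,.075,.112))
    print("jar lo",circ(P,(.434,-.279),.02,.205,.225),"cap",circ(P,(.434,-.279),.0205,.293,.307))
    m=(np.hypot(P[:,0]-.433,P[:,1]+.279)<.021)&(P[:,2]>.15); print("bottom",np.percentile(P[m][:,2],[0,.5,2]))
    m=np.hypot(P[:,0]-.505,P[:,1]+.265)<.02; print("L floor",np.median(P[m][:,2]))
    m=np.hypot(P[:,0]-.545,P[:,1]+.40)<.02; print("R floor",np.median(P[m][:,2]))
E
```

```text
scene3 y (array([ 0.4644, -0.3986]), 1112, np.float64(0.000920304821470259)) salt (array([ 0.6056, -0.3755]), 909, np.float64(0.0024720241036118706)) tin (array([ 0.5749, -0.2389]), 726, np.float64(0.0011878413402632297))
jar lo (array([ 0.4347, -0.2794]), 344, np.float64(0.001139992863780086)) cap (array([ 0.4332, -0.2788]), 413, np.float64(0.004339347547690575))
bottom [0.2065 0.2078 0.2094]
L floor 0.062215111429426165
R floor 0.08002096651006851
side3 y (array([ 0.4638, -0.3972]), 236, np.float64(0.0011202106575456535)) salt (array([ 0.6038, -0.3786]), 380, np.float64(0.0023197342611064277)) tin (array([ 0.5741, -0.2377]), 479, np.float64(0.0024597477018572147))
jar lo (array([ 0.434 , -0.2785]), 179, np.float64(0.0009656037347383593)) cap (array([ 0.4339, -0.2777]), 10, np.float64(0.0008414990040517634))
bottom [0.2048 0.2056 0.2061]
L floor 0.05965325015426577
R floor 0.07754515399550277
```

Call:
{"method": "step_arm", "body": {
  "dp": [
    [4, 6, 0],
    [9, 15, 0],
    [13, 22, 0],
    [15, 26, 0],
    [15, 26, 0],
    [12, 20, 0],
    [7, 11, 0],
    [4, 6, 0]
  ],
  "turn": [0, 0, 0, 0, 0, 0, 0, 0],
  "jaw": [34, 34, 34, 34, 34, 34, 34, 34]
}}

```text
t: 7.3
eef_pos: [0.5362, -0.3929, 0.2472]
ee_rot: [-0.0, 0.995, 0.098, -0.001]
wrist_force: [0.2, 0.8, -1.6]
grip_width: 0.0405
```

```bash
python3 -c "
from plan import *
now([.5366,-.3929,.140],0)"
```

```text
t 7.3 pos [ 0.5362 -0.3929  0.2472] yang -78.75499339499954 z [-0.0017  0.0005 -1.    ] F [ 0.1828  0.8456 -1.5512] w 0.04052608646124593 j [ 0.0319  0.5606  0.8147  1.5687 -0.427   1.2007 -0.4471]
[[0.1, 0.0, 13.4], [0.1, 0.0, 13.4], [0.1, 0.0, 13.4], [0.1, 0.0, 13.4], [0.1, 0.0, 13.4], [0.1, 0.0, 13.4], [0.1, 0.0, 13.4], [0.1, 0.0, 13.4]] end y-angle -78.75499339499954 max 13.395986728742013
```

Lower to about 10 mm above the pan.

Call:
{"method": "step_arm", "body": {
  "dp": [
    [0, 0, 8],
    [0, 0, 18],
    [0, 0, 22],
    [0, 0, 22],
    [0, 0, 18],
    [0, 0, 12],
    [0, 0, 9],
    [0, 0, 3]
  ],
  "turn": [0, 0, 0, 0, 0, 0, 0, 0],
  "jaw": [34, 34, 34, 34, 34, 34, 34, 34]
}}

```text
t: 8.3
eef_pos: [0.5363, -0.3926, 0.1358]
ee_rot: [-0.0, 0.995, 0.098, -0.0]
wrist_force: [-0.7, -0.3, -0.6]
grip_width: 0.0404
```

```bash
python3 - <<'E'
from cell import telemetry, cams
import cv2, numpy as np
from plan import *
for n in("scene",):
    c=cams.calibration(n); im,d=cams.grab_frame(n)
    np.savez(f"{n}4.npz",im=im,d=d,K=c["intrinsics"],R=c["R"],t=c["t"])
    cv2.imwrite(f"pics/{n}4.png",cv2.resize(im[60:300,120:440,::-1],None,fx=2.4,fy=2.4))
now([.5366,-.3929,.115],0)
from fit import *
P=clouds(["scene4"]); P=P[~np.isnan(P[:,0])]
print("jar lo",circ(P,(.5366,-.393),.02,.1,.12),"R floor",np.median(P[np.hypot(P[:,0]-.50,P[:,1]+.435)<.01][:,2]))
m=(np.hypot(P[:,0]-.5366,P[:,1]+.393)<.0215)&(P[:,2]>.084); print("bottom",np.percentile(P[m][:,2],[0,.5,2]))
E
```

```text
t 8.35 pos [ 0.5363 -0.3926  0.1358] yang -78.73453212665673 z [-0.0002 -0.     -1.    ] F [ 0.2118 -0.3732 -1.2147] w 0.0404904520331316 j [ 0.076   0.6707  0.7439  1.665  -0.5187  1.0135 -0.3802]
[[0.0, 0.0, 2.6], [0.0, 0.0, 2.6], [0.0, 0.0, 2.6], [0.0, 0.0, 2.6], [0.0, 0.0, 2.6], [0.0, 0.0, 2.6], [0.0, 0.0, 2.6], [0.0, 0.0, 2.6]] end y-angle -78.73453212665673 max 2.6026179176188595
jar lo (array([ 0.5372, -0.3932]), 324, np.float64(0.001028798512669404)) R floor 0.02503447329533027
bottom [0.0924 0.0939 0.0963]
```

View pics/scene4.png

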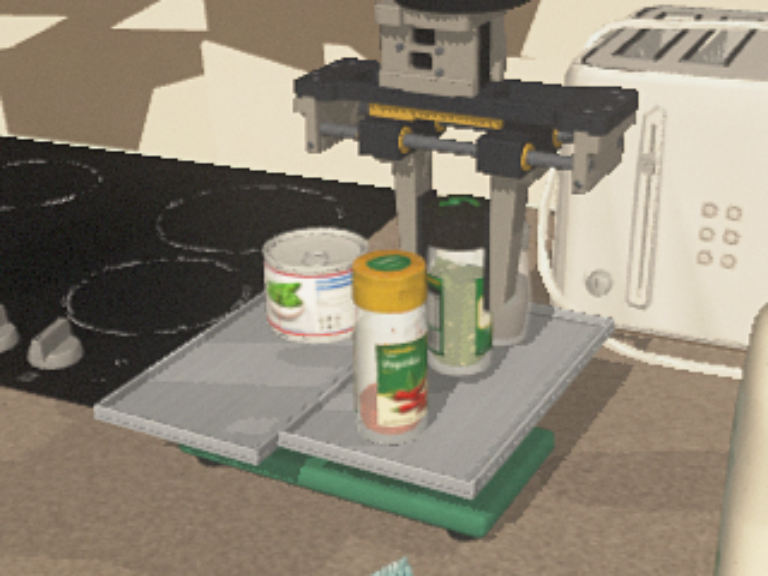

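Call:
{"method": "step_arm", "body": {
  "dp": [
    [0, 0, 4],
    [0, 0, 4],
    [0, 0, 3],
    [0, 0, 2],
    [0, 0, 2],
    [0, 0, 2],
    [0, 0, 2],
    [0, 0, 2]
  ],
  "turn": [0, 0, 0, 0, 0, 0, 0, 0],
  "jaw": [34, 34, 34, 34, 34, 34, 34, 34]
}}

```text
t: 9.35
eef_pos: [0.5364, -0.3925, 0.1151]
ee_rot: [-0.0, 0.995, 0.098, 0.0]
wrist_force: [-1.3, 0.7, -0.1]
grip_width: 0.0401
```

Call:
{"method": "step_arm", "body": {
  "dp": [
    [0, 0, 0],
    [0, 0, 0],
    [0, 0, 0],
    [0, 0, 0],
    [0, 0, 0],
    [0, 0, 0],
    [0, 0, 0],
    [0, 0, 0]
  ],
  "turn": [0, 0, 0, 0, 0, 0, 0, 0],
  "jaw": [34, 34, 34, 34, 34, 34, 34, 34]
}}

```text
t: 10.35
eef_pos: [0.5363, -0.3925, 0.1152]
ee_rot: [-0.0, 0.995, 0.098, 0.0]
wrist_force: [-0.1, 0.5, -0.6]
grip_width: 0.0399
```

```bash
python3 - <<'E'
from cell import telemetry, cams
import cv2, numpy as np
from plan import *
for n in("scene","side"):
    c=cams.calibration(n); im,d=cams.grab_frame(n)
    np.savez(f"{n}5.npz",im=im,d=d,K=c["intrinsics"],R=c["R"],t=c["t"])
    cv2.imwrite(f"pics/{n}5.png",cv2.resize(im[60:300,120:440,::-1],None,fx=2.4,fy=2.4))
now([.5366,-.3929,.115],0)
from fit import *
for n in("scene5","side5"):
  P=clouds([n]); P=P[~np.isnan(P[:,0])]
  print("L floor",np.median(P[np.hypot(P[:,0]-.505,P[:,1]+.265)<.02][:,2]))
  for x,y in((.49,-.39),(.52,-.435),(.55,-.35),(.58,-.40)):
    print("R floor",np.median(P[np.hypot(P[:,0]-x,P[:,1]-y)<.008][:,2]))
  for nm,x,y in (("y",.464,-.398),("b",.537,-.393),("tin",.575,-.239),("salt",.605,-.376)):
    print(nm,"top",np.percentile(P[np.hypot(P[:,0]-x,P[:,1]-y)<.018][:,2],80))
E
```

```text
t 10.45 pos [ 0.5363 -0.3925  0.1152] yang -78.73123567237792 z [ 0.0001  0.     -1.    ] F [ 0.352  -0.1216 -0.4161] w 0.04000894666701756 j [ 0.0864  0.6941  0.7278  1.6769 -0.5377  0.9808 -0.3669]
[[0.0, 0.1, 0.0], [0.0, 0.1, 0.0], [0.0, 0.1, 0.0], [0.0, 0.1, 0.0], [0.0, 0.1, 0.0], [0.0, 0.1, 0.0], [0.0, 0.1, 0.0], [0.0, 0.1, 0.0]] end y-angle -78.73123567237792 max 0.06245187539412682
L floor 0.07109717098583768
R floor -0.004913039959163801
R floor 0.22798226709543423
R floor nan
R floor 0.07092835327997503
y top 0.1764753726380507
b top 0.2620035401543376
tin top 0.1263627943104368
salt top 0.15773407065753578
L floor 0.06884494373996665
R floor 0.08957905836352513
R floor 0.07004030975824702
R floor 0.32224158113456436
R floor 0.06911600317851732
y top 0.17511276311276194
b top 0.40513291498392573
tin top 0.12367316372947312
salt top 0.15568826965276913
  return _methods._mean(a, axis=axis, dtype=dtype,
  ret = ret.dtype.type(ret / rcount)
```

View pics/scene5.png

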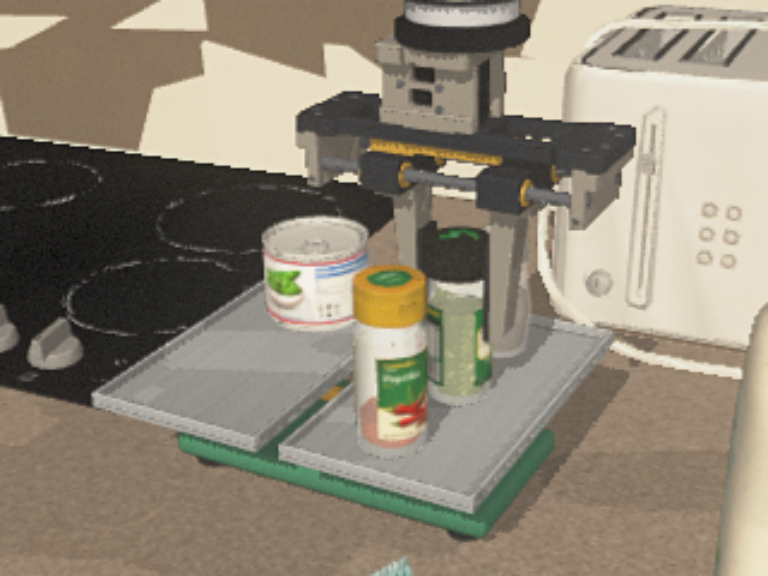

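Call:
{"method": "step_arm", "body": {
  "dp": [
    [0, 0, 0],
    [0, 0, 0],
    [0, 0, 0],
    [0, 0, 0],
    [0, 0, 0],
    [0, 0, 0],
    [0, 0, 0],
    [0, 0, 0]
  ],
  "turn": [0, 0, 0, 0, 0, 0, 0, 0],
  "jaw": [40, 41, 42, 45, 50, 56, 62, 68]
}}

```text
t: 11.45
eef_pos: [0.5363, -0.3925, 0.1152]
ee_rot: [-0.0, 0.995, 0.098, 0.0]
wrist_force: [0.7, -0.5, -1.0]
grip_width: 0.0677
```

Call:
{"method": "step_arm", "body": {
  "dp": [
    [0, 0, 0],
    [0, 0, -5],
    [0, 0, -12],
    [0, 0, -22],
    [0, 0, -30],
    [0, 0, -35],
    [0, 0, -30],
    [0, 0, -20]
  ],
  "turn": [0, 0, 0, 0, 0, 0, 0, 0],
  "jaw": [68, 68, 68, 68, 68, 68, 68, 68]
}}

```text
t: 12.45
eef_pos: [0.5366, -0.3931, 0.2724]
ee_rot: [0.001, 0.995, 0.098, 0.001]
wrist_force: [0.3, -0.3, -0.4]
grip_width: 0.0683
```

```bash
python3 -c "
from plan import *
now([.48,-.15,.32],0)"
```

```text
t 12.45 pos [ 0.5366 -0.3931  0.2724] yang -78.74841948000977 z [ 0.0029 -0.0015 -1.    ] F [ 0.2524 -0.284  -0.3808] w 0.06834844100646906 j [ 0.0235  0.538   0.8284  1.5431 -0.4118  1.2395 -0.4587]
[[-1.0, -31.2, -6.0], [-1.0, -31.2, -6.0], [-1.0, -31.2, -6.0], [-1.0, -31.2, -6.0], [-1.0, -31.2, -6.0], [-1.0, -31.2, -6.0], [-1.0, -31.2, -6.0], [-1.0, -31.2, -6.0]] end y-angle -78.74841948000977 max 31.76820295247316
```

Call:
{"method": "step_arm", "body": {
  "dp": [
    [-1, -20, -12],
    [-1, -35, -12],
    [-1, -38, -12],
    [-1, -38, -6],
    [-1, -38, -6],
    [-1, -35, 0],
    [-1, -25, 0],
    [-1, -15, 0]
  ],
  "turn": [0, 0, 0, 0, 0, 0, 0, 0],
  "jaw": [68, 68, 68, 68, 68, 68, 68, 68]
}}

```text
t: 13.45
eef_pos: [0.4804, -0.1534, 0.3177]
ee_rot: [-0.001, 0.995, 0.099, 0.0]
wrist_force: [0.1, -0.5, 1.1]
grip_width: 0.0678
```

```bash
python3 - <<'E'
from cell import telemetry, cams
import cv2, numpy as np
from plan import *
for n in("scene","side"):
    c=cams.calibration(n); im,d=cams.grab_frame(n)
    np.savez(f"{n}6.npz",im=im,d=d,K=c["intrinsics"],R=c["R"],t=c["t"])
    cv2.imwrite(f"pics/{n}6.png",cv2.resize(im[60:300,120:440,::-1],None,fx=2.4,fy=2.4))
now([.5366,-.3929,.115],0)
from fit import *
for n in("scene6","side6"):
  P=clouds([n]); P=P[~np.isnan(P[:,0])]
  print("L floor",np.median(P[np.hypot(P[:,0]-.505,P[:,1]+.265)<.02][:,2]))
  for x,y in((.49,-.37),(.52,-.435),(.57,-.35),(.58,-.415)):
    print("R floor",np.median(P[np.hypot(P[:,0]-x,P[:,1]-y)<.008][:,2]))
  for nm,x,y,r in (("y",.464,-.398,.021),("b",.537,-.393,.02),("tin",.575,-.239,.0375),("salt",.605,-.376,.022)):
    print(nm,"top",np.percentile(P[np.hypot(P[:,0]-x,P[:,1]-y)<.018][:,2],90),"lo",circ(P,(x,y),r,.085,.105)[0],"hi",circ(P,(x,y),r,.105,.15)[0])
E
```

```text
t 13.55 pos [ 0.4806 -0.1532  0.3176] yang -78.57575776840316 z [ 0.0005  0.0016 -1.    ] F [0.0945 0.4267 0.4682] w 0.06805678434903599 j [-0.5392  0.1309  0.8754  1.8682 -0.1099  1.1913 -0.9985]
[[0.9, 30.8, 25.3], [0.9, 30.8, 25.3], [0.9, 30.8, 25.3], [0.9, 30.8, 25.3], [0.9, 30.8, 25.3], [0.9, 30.8, 25.3], [0.9, 30.8, 25.3], [0.9, 30.8, 25.3]] end y-angle -78.57575776840316 max 39.85015942575696
L floor 0.07051230484872405
R floor -0.004884577386945859
R floor 0.024417550327838263
R floor nan
R floor 0.07133479701086276
y top 0.17740189283784563 lo [ 0.4644 -0.3987] hi [ 0.4643 -0.3985]
b top 0.17715693102133667 lo [ 0.5371 -0.3932] hi [ 0.5372 -0.3932]
tin top 0.12627520855809068 lo [ 0.5749 -0.2389] hi [ 0.5747 -0.2393]
salt top 0.15999777330058668 lo [ 0.6032 -0.3763] hi [ 0.6056 -0.3735]
L floor 0.06798781041053664
R floor 0.06957417616865826
R floor 0.06894632689120715
R floor 0.06907812131859437
R floor 0.06877930484200531
y top 0.17589978461774583 lo [ 0.4639 -0.3968] hi [ 0.464  -0.3973]
b top 0.1753407052754413 lo [ 0.5365 -0.3914] hi [ 0.5362 -0.3917]
tin top 0.1238034062774625 lo [ 0.5742 -0.2375] hi [ 0.5741 -0.2376]
salt top 0.15680649158208068 lo [ 0.603  -0.3765] hi [ 0.6053 -0.3805]
  return _methods._mean(a, axis=axis, dtype=dtype,
  ret = ret.dtype.type(ret / rcount)
```

View pics/scene6.png

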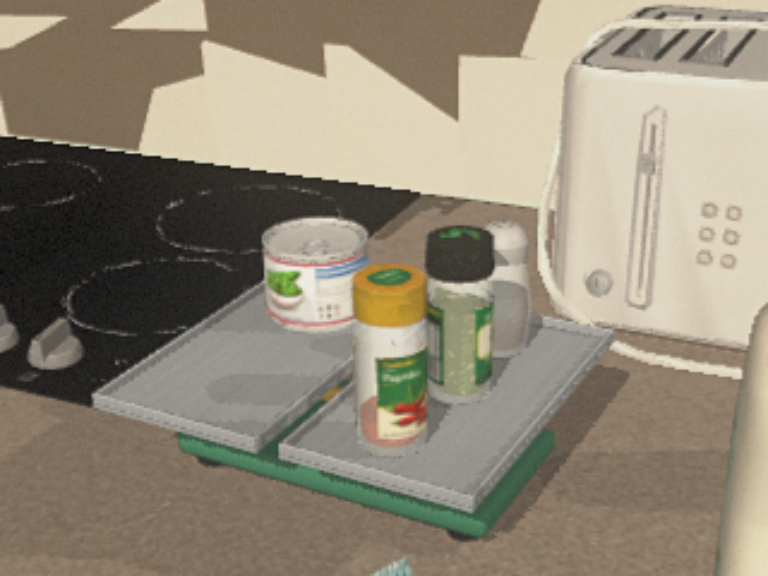

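View pics/side6.png

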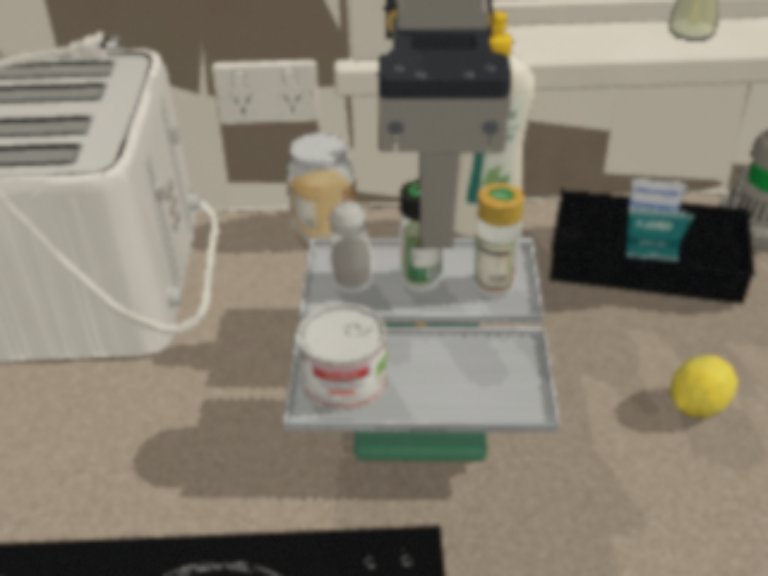

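```bash
python3 -c "
from cell import ctrl; print(ctrl.hand_in())"
```

```text
the job is handed in; nothing more can be done
None
```

I moved the black spice jar from the low left pan to the free middle of the high right pan, which puts 300 g on each side. I let go once the pan had come down to level, moved the arm clear and handed the job in at 13.6 s.

My last pictures, taken before handing in, showed:
- **Scales:** both pan floors were about 70 mm up. Each camera put the right pan about 1 mm higher than the left, which is within the 2 mm calibration error.
- **Black jar:** it stands upright within about 2 mm of the pan's centre. The circles fitted near its bottom and higher up agree to within 0.5 mm.
- **Other things:** the yellow jar, tin and salt shaker are still on their pans and not visibly moved.

No check failed. From the scene camera, objects hid most of the right pan's floor. That camera gave only one usable height there, and the rest came from the side camera.

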